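# Close a shell dealer's carrying case

## Robot

A 6-joint arm with a two-finger parallel gripper is mounted at the origin on the work surface. World frame = base frame: x ahead of the robot, y to its left, z up, the work surface at z = 0. Lengths are in mm, angles in rad, forces in N, time in s.
With the tool pointing down it reaches from about 275 to 750 mm from the base axis. Payload 10.2 kg.
Tool frame: the origin (TCP) lies at the very end of the fingers, on their centre line; the grasp point (between the pads) lies 19 mm behind it (ctrl.pinch_z is the distance from the TCP to the grasp point, in mm); y points along the fingers, z is the direction in which the jaws open and shut, and the axes are right-handed (so a half turn about y gives the same grasp; the last joint's range is limited). The gripper opens to 85 mm and grips with 20 to 120 N. Pads are 22 mm wide; open, the fingers measure 114 mm over their backs; the gripper's body (76 mm by 85 mm) begins 54 mm behind the grasp point. The pads swing forward as they close: fully open they stand 13 mm farther back than shut.
Start: joints at [-1.529, 0.313, 1.498, -0, 1.331, -0.223], TCP at [137.388, -506.711, 231.294] pointing down, gripper open.
Joint ranges: [-2.94, 2.94], [-0.97, 2.17], [0.19, 2.56], [-1.23, 4.37], [0.02, 3.11], [-2.88, 2.88]. Speed limits (rad/s): [2.39, 2.39, 3.01, 3.14, 3.14, 3.14].

## Interface

Orientations are given as a unit quaternion [w, x, y, z].
In Python, from rig import sense, eyes, ctrl gives the robot as it stands. The module is installed in compiled form; this text tells all that it offers.
- The arm moves only by the shell command python3 -m handwheel 'ROWS' [FORCE]. ROWS is JSON, a list of rows, each an object of numbers: "grip": the finger opening in mm, from 0 to 85.4; "tx", "ty", "tz": the shift along the tool's x, y, z in mm; "wx", "wy", "wz": the turn, a rotation vector about the tool's x, y, z in rad. In form: [{"grip": .., "tx": .., "ty": .., "tz": .., "wx": .., "wy": .., "wz": ..}, ...]. A call has 1 to 10 rows; each row shifts and turns the commanded pose from where the row before left it, along the tool's axes as they then stand; what a row does not reach is not made up. A row lasts 1/12 s, in which the tool goes at most 41.7 mm and 7.16 degrees, less where a joint would pass 70% of its speed; a pose out of reach is approached as far as the arm can. A call is refused whole if a number of a shift passes 41.7 or a number of a turn 0.125, either way. A call with a gripper value outside its range is refused whole. The fingers move at their own pace and stop on an object; FORCE is the grip in N (left out, the last holds). Time passes only in rows, so rows that do not move let the fingers close. It gives the time, the measured TCP pose, the force and the opening at its end, in the units of the state.
- sense(): the state, without advancing time (a new reading comes with each control period).
- eyes.capture(name): name is "side" or "top"; returns a dict with "pixels" (420x560x3 uint8, red, green, blue), "mtx" (3x3 intrinsics, pixels), "dist" ([k1, k2, p1, p2, k3] as OpenCV has them; the pictures are not rectified), "R" (3x3) and "t" (3): a world point X has camera coordinates R X + t. Camera axes: x right, y down, z forward; pixel columns grow to the right and rows downward; lengths in mm; the calibration is good to about 2 mm. A picture is of the moment at which its call begins. There is no depth.
- ctrl.finish_job(): hands the job in, once; it reports no verdict.
The state is a dict: "time_s": time; "joints": joint angles; "dq": joint speeds; "tau": joint torques, N m; "eef_pos": TCP position; "ee_rot": TCP orientation; "force": force on the tool from outside, world axes, zero at the start; "wrist_torque": the same for the moment, N m; "grip_width": opening from 0.0 (shut) to 1.0 (fully open).
Only numpy, scipy, OpenCV 4.12 (cv2) and the standard library are available. Lean on these libraries where they do the work, as an engineer would, in place of code of your own. Each camera call takes 0.05 s, during which the arm holds its last target.

## Task

Close the carrying case by snapping its four blue clips fully down onto the lid, one at a time and in opposite-corner order: start at any corner, do the diagonally opposite one second, then a third, then the last. Leave the shells and other things around the case where they are.

Things in the scene. Friction and masses are not known exactly. Their poses are not given: they have to be found in the camera images.
- case: Fixed carrying case, white box with its grey lid on, 210 (x) x 180 (y) mm. Origin: centre of its underside; +x away from the robot, +y left, yaw within 0.45 rad. Flat lid margin 86 mm up; raised middle strip (y within 33 mm) 100 mm up. Blue clips hinge at x = -58 and +58 mm, y = +94 and -94 mm, 89.5 mm up, axes along x. Diagonals: near_left/far_right, near_right/far_left.
- clip_near_left (a joint): Angle of the blue clip at the case's -x end, +y side, rad: 0 = flat on the lid, snapped in; grows as it stands up (starts 0.6 to 1.0, stop 1.3). Stays where left (about 1 N). From 0.2 to 0.1 its lip rides over a sprung bead (5 to 12 N at mid-length), then it snaps to 0 and stays. Pushed straight down when steep it may bind: follow its swing inward and down.
- clip_near_left_hinge (a point): On the hinge axis of the near left clip, mid-width. The clip is a plate 56 mm wide (along the hinge), 5 mm thick (2.5 mm either side of the axis), reaching 55 mm from the axis. Turns with the clip: +x hinge to tip (inward over the lid when down), +z out of the face to press.
- clip_near_left_tip (a point): Middle of the tip edge of the near left clip, 55 mm from its hinge axis. When down it lies under an orange bead on the edge of the lid's raised strip; bead top 99 mm above the table.
- clip_near_right (a joint): Angle of the blue clip at the case's -x end, -y side, rad: 0 = flat on the lid, snapped in; grows as it stands up (starts 0.6 to 1.0, stop 1.3). Stays where left (about 1 N). From 0.2 to 0.1 its lip rides over a sprung bead (5 to 12 N at mid-length), then it snaps to 0 and stays. Pushed straight down when steep it may bind: follow its swing inward and down.
- clip_near_right_hinge (a point): On the hinge axis of the near right clip, mid-width. The clip is a plate 56 mm wide (along the hinge), 5 mm thick (2.5 mm either side of the axis), reaching 55 mm from the axis. Turns with the clip: +x hinge to tip (inward over the lid when down), +z out of the face to press.
- clip_near_right_tip (a point): Middle of the tip edge of the near right clip, 55 mm from its hinge axis. When down it lies under an orange bead on the edge of the lid's raised strip; bead top 99 mm above the table.
- clip_far_left (a joint): Angle of the blue clip at the case's +x end, +y side, rad: 0 = flat on the lid, snapped in; grows as it stands up (starts 0.6 to 1.0, stop 1.3). Stays where left (about 1 N). From 0.2 to 0.1 its lip rides over a sprung bead (5 to 12 N at mid-length), then it snaps to 0 and stays. Pushed straight down when steep it may bind: follow its swing inward and down.
- clip_far_left_hinge (a point): On the hinge axis of the far left clip, mid-width. The clip is a plate 56 mm wide (along the hinge), 5 mm thick (2.5 mm either side of the axis), reaching 55 mm from the axis. Turns with the clip: +x hinge to tip (inward over the lid when down), +z out of the face to press.
- clip_far_left_tip (a point): Middle of the tip edge of the far left clip, 55 mm from its hinge axis. When down it lies under an orange bead on the edge of the lid's raised strip; bead top 99 mm above the table.
- clip_far_right (a joint): Angle of the blue clip at the case's +x end, -y side, rad: 0 = flat on the lid, snapped in; grows as it stands up (starts 0.6 to 1.0, stop 1.3). Stays where left (about 1 N). From 0.2 to 0.1 its lip rides over a sprung bead (5 to 12 N at mid-length), then it snaps to 0 and stays. Pushed straight down when steep it may bind: follow its swing inward and down.
- clip_far_right_hinge (a point): On the hinge axis of the far right clip, mid-width. The clip is a plate 56 mm wide (along the hinge), 5 mm thick (2.5 mm either side of the axis), reaching 55 mm from the axis. Turns with the clip: +x hinge to tip (inward over the lid when down), +z out of the face to press.
- clip_far_right_tip (a point): Middle of the tip edge of the far right clip, 55 mm from its hinge axis. When down it lies under an orange bead on the edge of the lid's raised strip; bead top 99 mm above the table.
- top_shell: Bystander: a pale pinkish-brown conical sea shell, 76 mm across, 62 mm high, loose; origin at the centre of its underside.
- spotted_cowrie: Bystander: a cream cowrie shell with dark spots, 90 x 64 x 44 mm high, loose; origin at the centre of its underside.
- orange_cowrie: Bystander: an orange cowrie shell, 80 x 58 x 42 mm high, loose; origin at the centre of its underside.
- sample_jar: Bystander: a capped glass jar, 56 mm across, 85 mm high, loose; origin at the centre of its underside.
- stand_loupe: Bystander: a round black stand magnifier, 52 mm across, 46 mm high, loose; origin at the centre of its underside.
- sorting_tray: Bystander: an empty open bamboo tray, 90 x 130 x 22 mm high, loose; origin at the centre of its underside.

How it is judged (in metres and radians):
On the way, in this order (a step that is already met when the one before it is completed fails the run):
1. one clip is snapped down, the other three still stand open (((value of joint clip_near_left below 0.06 rad and value of joint each of clip_near_right, clip_far_left, clip_far_right above 0.3 rad) or (value of joint each of clip_near_left, clip_far_left, clip_far_right above 0.3 rad and value of joint clip_near_right below 0.06 rad) or (value of joint each of clip_near_left, clip_near_right, clip_far_right above 0.3 rad and value of joint clip_far_left below 0.06 rad) or (value of joint each of clip_near_left, clip_near_right, clip_far_left above 0.3 rad and value of joint clip_far_right below 0.06 rad))), for 0.1 s.
2. the diagonally opposite clip is down too, the other two still stand open (((value of joint each of clip_near_left, clip_far_right below 0.06 rad and value of joint each of clip_near_right, clip_far_left above 0.3 rad) or (value of joint each of clip_near_left, clip_far_right above 0.3 rad and value of joint each of clip_near_right, clip_far_left below 0.06 rad))), for 0.1 s.
3. a third clip is down, the last still stands open (((value of joint clip_near_left above 0.3 rad and value of joint each of clip_near_right, clip_far_left, clip_far_right below 0.06 rad) or (value of joint each of clip_near_left, clip_far_left, clip_far_right below 0.06 rad and value of joint clip_near_right above 0.3 rad) or (value of joint each of clip_near_left, clip_near_right, clip_far_right below 0.06 rad and value of joint clip_far_left above 0.3 rad) or (value of joint each of clip_near_left, clip_near_right, clip_far_left below 0.06 rad and value of joint clip_far_right above 0.3 rad))), for 0.1 s.
At the end, for the whole second after the job is handed in: All four clips are fully down (joint below 0.06 rad each), and the things around the case are at rest (value of joint each of clip_near_left, clip_near_right, clip_far_left, clip_far_right below 0.06 rad and linear speed of each of top_shell, spotted_cowrie, orange_cowrie, sample_jar, stand_loupe, sorting_tray below 0.02 m/s); the robot touches nothing.
It fails at once if two neighbouring clips are down while the other two are still open ((value of joint each of clip_near_left, clip_near_right below 0.06 rad and value of joint each of clip_far_left, clip_far_right above 0.06 rad) or (value of joint each of clip_far_left, clip_far_right below 0.06 rad and value of joint each of clip_near_left, clip_near_right above 0.06 rad) or (value of joint each of clip_near_left, clip_far_left below 0.06 rad and value of joint each of clip_near_right, clip_far_right above 0.06 rad) or (value of joint each of clip_near_right, clip_far_right below 0.06 rad and value of joint each of clip_near_left, clip_far_left above 0.06 rad)).
It fails at once if a shell or other thing beside the case is shifted by more than 30 mm or tipped over (distance of any of top_shell, spotted_cowrie, orange_cowrie, sample_jar, stand_loupe, sorting_tray from where it was at the start of the episode above 0.03 m or angle between any of top_shell, spotted_cowrie, orange_cowrie, sample_jar, stand_loupe, sorting_tray's own z axis and vertical above 0.6 rad).
It also fails if it takes over 45 s, if anything falls off the work surface, if the arm or the gripper's body presses on something with over 40 N, if the wrist force passes 120 N, or if a joint passes its speed limit or range.

## Working session

There is one attempt and no reset: what is moved stays moved. The work goes in short steps, Python scripts to look and compute and a shell command to move; the robot and the scene stay as the last step left them, time stands still between calls to the robot, and variables do not carry over. Pictures are saved under pics/ and viewed, and the job is handed in when it is done.

```bash
mkdir -p pics; python3 - <<'E'
from rig import sense, eyes, ctrl
import cv2, numpy as np
print(sense()); print(ctrl.pinch_z)
for n in("side","top"):
    c=eyes.capture(n); cv2.imwrite(f"pics/{n}0.png",c["pixels"][:,:,::-1])
    print(n,c["mtx"],c["dist"],c["R"],c["t"],-c["R"].T@c["t"])
    np.savez(f"{n}.npz",**c)
E
```

```text
{'time_s': 0.0, 'joints': array([-1.52938437e+00,  3.13467035e-01,  1.49847018e+00,  1.20687528e-05,
        1.33100523e+00, -2.23435123e-01]), 'dq': array([-2.31863306e-04, -2.44835179e-04,  1.30307230e-03, -1.63604830e-05,
       -1.02759424e-03, -2.41943959e-04]), 'tau': array([-5.80266933e-04, -4.12269115e+01, -2.59738773e+01, -2.72749476e-04,
        4.07656305e-03, -2.33715340e-06]), 'eef_pos': array([ 137.38685741, -506.4255077 ,  230.71390606]), 'ee_rot': array([ 0.09341062, -0.09331562,  0.70139077, -0.70044103]), 'force': array([ 0.29260031, -0.15698783, -0.44907358]), 'wrist_torque': array([-0.04151429,  0.05198843,  0.05409668]), 'grip_width': 0.998800371778378}
18.700000000000003
side [[436.00734867   0.         279.65344023]
 [  0.         436.00734867 206.11672008]
 [  0.           0.           1.        ]] [-0.02119113  0.          0.          0.          0.        ] [[-0.85464386 -0.5188698  -0.01892113]
 [-0.37157922  0.63667783 -0.6756998 ]
 [ 0.36264688 -0.57045199 -0.73693403]] [487.48846963 231.2554469  899.14069214] [176.48817412 618.62442206 828.09046779]
top [[387.98735701   0.         277.25225673]
 [  0.         387.98735701 210.85550875]
 [  0.           0.           1.        ]] [-0.07024781  0.          0.          0.          0.        ] [[ 0.01481195 -0.99986586 -0.00699021]
 [-0.98806852 -0.01356462 -0.1534164 ]
 [ 0.153301    0.00917921 -0.98813691]] [ 40.46674946 560.64541174 911.68225591] [413.59489315  39.69774675 987.16195455]
```

View pics/side0.png

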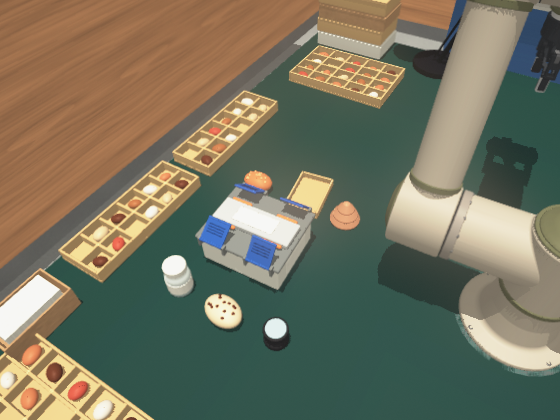

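View pics/top0.png

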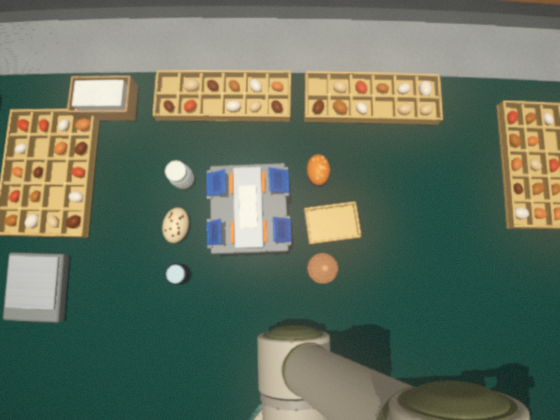

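The side view shows the case at about (255,235), all four blue clips raised and the shells clear of it. The top view shows the case at about (248,208), with the jar, cowrie and loupe to its left and the orange cowrie, tray and top shell to its right. Next I'll measure the case pose and clip angles.

```bash
cat > h.py <<'E'
import cv2, numpy as np
def ray(c,px):
    u=cv2.undistortPoints(np.array(px,float).reshape(-1,1,2),c["mtx"],c["dist"]).reshape(-1,2)
    d=np.c_[u,np.ones(len(u))]@c["R"]; return -c["R"].T@c["t"], d
def plane(c,px,z):
    o,d=ray(c,px); return o+d*((z-o[2])/d[:,2])[:,None]
def proj(c,X):
    return cv2.projectPoints(np.array(X,float).reshape(-1,1,3),cv2.Rodrigues(c["R"])[0],c["t"],c["mtx"],c["dist"])[0].reshape(-1,2)
E
python3 - <<'E'
import numpy as np,cv2
from h import *
for n,(x0,y0,w,h) in(("top",(150,140,220,160)),("side",(140,150,240,210))):
    c=dict(np.load(n+".npz")); im=c["pixels"][:,:,::-1].copy()
    cv2.imwrite(f"pics/{n}z.png",cv2.resize(im[y0:y0+h,x0:x0+w],None,fx=600/h if n=="side" else 3.6,fy=600/h if n=="side" else 3.6,interpolation=cv2.INTER_CUBIC)[:600,:800])
    hsv=cv2.cvtColor(im,cv2.COLOR_BGR2HSV)
    roi=np.zeros(im.shape[:2],np.uint8); roi[y0:y0+h,x0:x0+w]=255
    if n=="top": roi[:,:203]=0; roi[:,297:]=0
    else: roi[:185]=0; roi[:,:195]=0;roi[:,320:]=0
    blue=cv2.inRange(hsv,(105,120,60),(130,255,255))&roi
    for cn in cv2.findContours(blue,0,2)[0]:
        if cv2.contourArea(cn)>40: print(n,"blue",cv2.contourArea(cn),cv2.boxPoints(cv2.minAreaRect(cn)).round(1).tolist())
    org=cv2.inRange(hsv,(8,150,150),(20,255,255))&roi
    for cn in cv2.findContours(org,0,2)[0]:
        if cv2.contourArea(cn)>8: 
            r=cv2.minAreaRect(cn);print(n,"orange",r, plane(c,[r[0]],97).round(1).tolist() if n=="top" else "")
    wh=cv2.inRange(hsv,(0,0,190),(180,60,255))&roi
    for cn in cv2.findContours(wh,0,2)[0]:
        if cv2.contourArea(cn)>300:
            b=cv2.boxPoints(cv2.minAreaRect(cn)); print(n,"white",b.round(1).tolist()); print(plane(c,b,100).round(1))
E
```

```text
top blue 274.5 [[207.0, 220.0], [220.0, 220.0], [220.0, 244.0], [207.0, 244.0]]
top blue 358.5 [[206.0, 194.0], [206.0, 170.0], [224.0, 170.0], [224.0, 194.0]]
top blue 356.5 [[269.0, 191.0], [269.0, 168.0], [288.0, 168.0], [288.0, 191.0]]
top orange ((231.81980895996094, 232.47714233398438), (19.02296257019043, 1.7099292278289795), 85.91438293457031) [[499.8, 152.0, 97.0]]
top orange ((264.5, 230.5), (1.0, 19.0), 0.0) [[505.5, 76.7, 97.0]]
top orange ((230.5, 183.0), (18.0, 1.0), 90.0) [[616.5, 159.0, 97.0]]
top orange ((263.0, 182.0), (18.0, 2.0), 90.0) [[619.9, 82.5, 97.0]]
top white [[231.89999389648438, 167.10000610351562], [260.8999938964844, 166.5], [262.6000061035156, 246.6999969482422], [233.60000610351562, 247.3000030517578]]
[[654.4 156.6 100. ]
 [656.6  88.1 100. ]
 [468.   80.2 100. ]
 [465.6 146.5 100. ]]
side blue 621.5 [[243.60000610351562, 261.20001220703125], [252.39999389648438, 234.8000030517578], [277.0, 243.0], [268.20001220703125, 269.3999938964844]]
side blue 582.0 [[198.6999969482422, 239.60000610351562], [209.0, 214.60000610351562], [231.0, 223.6999969482422], [220.6999969482422, 248.6999969482422]]
side white [[265.0, 337.0], [265.0, 318.0], [285.0, 318.0], [285.0, 337.0]]
[[393.2 338.5 100. ]
 [413.3 307.1 100. ]
 [381.7 288.3 100. ]
 [362.6 320.3 100. ]]
side white [[201.0, 306.0], [218.5, 288.5], [243.0, 313.0], [225.5, 330.5]]
[[530.3 347.8 100. ]
 [524.8 300.1 100. ]
 [453.9 319.3 100. ]
 [461.2 364.5 100. ]]
side white [[211.8000030517578, 217.10000610351562], [221.3000030517578, 193.3000030517578], [299.8999938964844, 224.8000030517578], [290.3999938964844, 248.60000610351562]]
[[648.1 159.5 100. ]
 [673.8  89.1 100. ]
 [468.1  79.9 100. ]
 [453.4 146.1 100. ]]
```

View pics/topz.png

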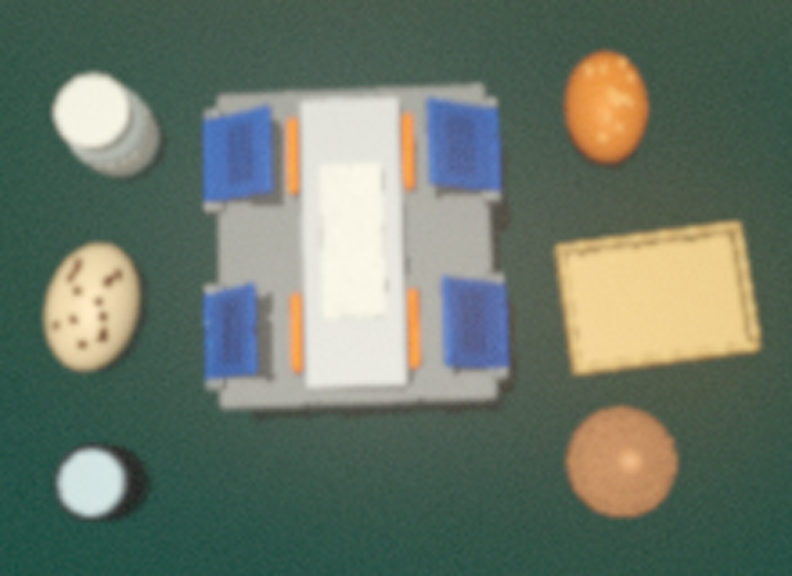

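View pics/sidez.png

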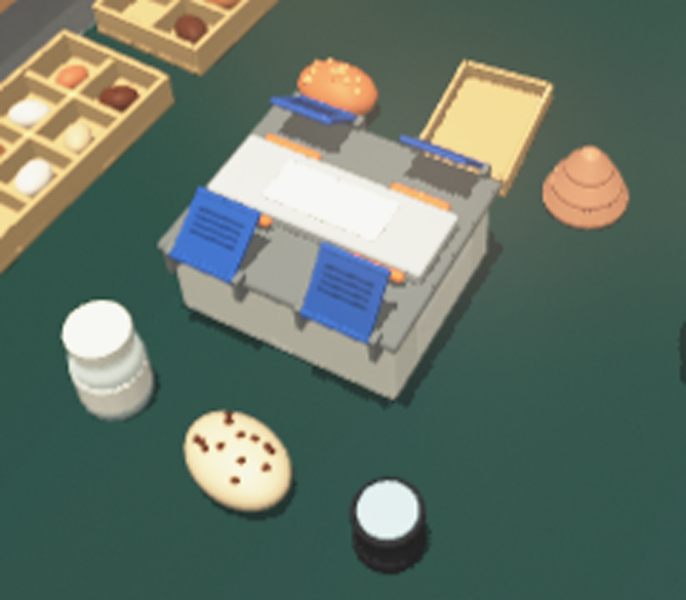

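The clips' tips in the zooms give the angles. I'll compute the case pose, the clip angles, and the tool axes.

```bash
cat >> h.py <<'E'
from scipy.spatial.transform import Rotation as Rn
C=np.array([560.6,117.8,0.]); YAW=0.053
A=np.array([[np.cos(YAW),-np.sin(YAW),0],[np.sin(YAW),np.cos(YAW),0],[0,0,1]])
CL={"nl":(-58,1),"nr":(-58,-1),"fl":(58,1),"fr":(58,-1)}
def W(l): return C+A@np.array(l,float)
def go(l,s):
    "tool-frame shift and turn to bring TCP to case-local point, tool x along case y, z along +-case x"
    q=s["ee_rot"]; R=Rn.from_quat([q[1],q[2],q[3],q[0]])
    best=None
    for sg in(1,-1):
        z=sg*A[:,0]; y=np.array([0,0,-1.]); x=np.cross(y,z)
        T=Rn.from_matrix(np.c_[x,y,z]); r=(R.inv()*T).as_rotvec()
        if best is None or np.linalg.norm(r)<np.linalg.norm(best[0]): best=(r,T)
    d=W(l)-s["eef_pos"]
    return R.inv().apply(d), best[0], best[1].inv().apply(d)
E
python3 - <<'E'
from h import *
from rig import sense
c=dict(np.load("top.npz"));cs=dict(np.load("side.npz"))
tips={"fl":(271,150),"nl":(256,330),"fr":(429,145),"nr":(444,320)}
for k,(u,v) in tips.items():
    px=[u/3.6+150-.36,v/3.6+140-.36]; o,d=ray(c,[px])
    o=A.T@(o-C); d=A.T@d[0]; X=CL[k][0]
    # min over angle of distance ray to tip upper/lower
    P=[(np.linalg.norm(np.cross(np.array([X,sg*(94-55*np.cos(a)),89.5+55*np.sin(a)])-o,d))/np.linalg.norm(d),a) for sg in[CL[k][1]] for a in np.arange(0.3,1.3,.01)]
    m=min(P); a=m[1]; print(k,m, "side tip px",proj(cs,[W((X,CL[k][1]*(94-55*np.cos(a)),89.5+55*np.sin(a)))]),"hinge",proj(cs,[W((X,CL[k][1]*94,89.5))]))
s=sense();q=s["ee_rot"];print(Rn.from_quat([q[1],q[2],q[3],q[0]]).as_matrix().round(3))
for k in CL: print(k,W((CL[k][0],CL[k][1]*94,89.5)).round(1))
print(go((-58,-94,180),s))
E
```

```text
fl (np.float64(0.786299799336775), np.float64(0.5800000000000003)) side tip px [[219.81266885 219.5905895 ]] hinge [[209.62594284 243.24564142]]
nl (np.float64(0.8779940680444605), np.float64(0.8500000000000005)) side tip px [[264.18986302 239.06802938]] hinge [[256.3706865  263.91502819]]
fr (np.float64(2.9312843168731697), np.float64(0.7000000000000004)) side tip px [[243.81005412 188.52438513]] hinge [[254.14221482 187.86401629]]
nr (np.float64(0.8247229392780434), np.float64(0.8700000000000006)) side tip px [[290.41551689 201.66586942]] hinge [[297.47765287 204.13263123]]
[[-0.965 -0.     0.262]
 [-0.262  0.001 -0.965]
 [-0.    -1.    -0.001]]
nl [497.7 208.6  89.5]
nr [507.7  20.9  89.5]
fl [613.5 214.7  89.5]
fr [623.5  27.   89.5]
(array([-495.35255538,   51.39141515, -411.99375474]), array([ 7.64685367e-04, -1.35901778e+00, -9.72823442e-04]), array([-506.97027955,   50.80528653,  397.6858611 ]))
```

```bash
python3 -m handwheel '[{"grip":0,"wy":-0.124},{"grip":0,"wy":-0.124},{"grip":0,"wy":-0.124},{"grip":0,"wy":-0.124},{"grip":0,"wy":-0.124},{"grip":0,"wy":-0.124},{"grip":0,"wy":-0.124},{"grip":0,"wy":-0.124},{"grip":0,"wy":-0.124},{"grip":0,"wy":-0.124}]' 40
python3 - <<'E'
from h import *; from rig import sense
print([x.round(3) for x in go((-58,-84,170),sense())])
E
```

```text
[array([-497.452,   61.403, -421.759]), array([ 1.000e-03, -1.359e+00, -1.000e-03]), array([-516.97 ,   60.805,  397.686])]invalid input
```

```bash
python3 -m handwheel '[{"grip":0,"tx":0,"ty":0,"tz":0,"wx":0,"wy":-0.12,"wz":0}]' 40; python3 -c "
from rig import sense;print(sense()['time_s'])"
```

```text
time_s: 0.18
eef_pos: [137.4, -506.5, 230.9]
ee_rot: [0.135, -0.135, 0.694, -0.694]
force: [0.6, 0.3, 0.7]
grip_width: 0.882
0.1833
```

```bash
python3 -m handwheel '[{"grip":0,"tx":0,"ty":0,"tz":0,"wx":0,"wy":-0.124,"wz":0},{"grip":0,"tx":0,"ty":0,"tz":0,"wx":0,"wy":-0.124,"wz":0},{"grip":0,"tx":0,"ty":0,"tz":0,"wx":0,"wy":-0.124,"wz":0},{"grip":0,"tx":0,"ty":0,"tz":0,"wx":0,"wy":-0.124,"wz":0},{"grip":0,"tx":0,"ty":0,"tz":0,"wx":0,"wy":-0.124,"wz":0},{"grip":0,"tx":0,"ty":0,"tz":0,"wx":0,"wy":-0.124,"wz":0},{"grip":0,"tx":0,"ty":0,"tz":0,"wx":0,"wy":-0.124,"wz":0},{"grip":0,"tx":0,"ty":0,"tz":0,"wx":0,"wy":-0.124,"wz":0},{"grip":0,"tx":0,"ty":0,"tz":0,"wx":0,"wy":-0.124,"wz":0},{"grip":0,"tx":0,"ty":0,"tz":0,"wx":0,"wy":-0.124,"wz":0}]'
python3 - <<'E'
from h import *; from rig import sense
print([x.round(3) for x in go((-58,-84,170),sense())])
E
```

```text
time_s: 1.02
eef_pos: [137.4, -506.6, 231.0]
ee_rot: [0.515, -0.515, 0.485, -0.485]
force: [-0.0, 0.4, -0.1]
grip_width: -0.005
[array([-514.159,   61.347,  401.397]), array([ 0.   ,  0.007, -0.001]), array([-517.055,   60.955,  397.72 ])]
```

```bash
python3 -m handwheel '[{"grip":0,"tx":-26,"ty":0,"tz":20,"wx":0,"wy":0.007,"wz":0},{"grip":0,"tx":-26,"ty":0,"tz":20,"wx":0,"wy":0,"wz":0},{"grip":0,"tx":-26,"ty":0,"tz":20,"wx":0,"wy":0,"wz":0},{"grip":0,"tx":-26,"ty":0,"tz":20,"wx":0,"wy":0,"wz":0},{"grip":0,"tx":-26,"ty":0,"tz":20,"wx":0,"wy":0,"wz":0},{"grip":0,"tx":-26,"ty":0,"tz":20,"wx":0,"wy":0,"wz":0},{"grip":0,"tx":-26,"ty":0,"tz":20,"wx":0,"wy":0,"wz":0},{"grip":0,"tx":-26,"ty":0,"tz":20,"wx":0,"wy":0,"wz":0},{"grip":0,"tx":-26,"ty":0,"tz":20,"wx":0,"wy":0,"wz":0},{"grip":0,"tx":-26,"ty":0,"tz":20,"wx":0,"wy":0,"wz":0}]'
python3 - <<'E'
from h import *; from rig import sense
print([x.round(3) for x in go((-58,-84,170),sense())])
E
```

```text
time_s: 1.85
eef_pos: [325.3, -235.9, 231.2]
ee_rot: [0.512, -0.512, 0.488, -0.488]
force: [0.9, -0.6, 0.2]
grip_width: 0.002
[array([-257.942,   61.216,  194.146]), array([ 0.   , -0.006, -0.   ]), array([-256.738,   61.192,  195.742])]
```

```bash
python3 -m handwheel '[{"grip":0,"tx":-25,"ty":0,"tz":20,"wx":0,"wy":0,"wz":0},{"grip":0,"tx":-25,"ty":0,"tz":20,"wx":0,"wy":0,"wz":0},{"grip":0,"tx":-25,"ty":0,"tz":20,"wx":0,"wy":0,"wz":0},{"grip":0,"tx":-25,"ty":0,"tz":20,"wx":0,"wy":0,"wz":0},{"grip":0,"tx":-25,"ty":0,"tz":20,"wx":0,"wy":0,"wz":0},{"grip":0,"tx":-25,"ty":0,"tz":20,"wx":0,"wy":0,"wz":0},{"grip":0,"tx":-25,"ty":0,"tz":20,"wx":0,"wy":0,"wz":0},{"grip":0,"tx":-25,"ty":0,"tz":20,"wx":0,"wy":0,"wz":0},{"grip":0,"tx":-25,"ty":0,"tz":20,"wx":0,"wy":0,"wz":0},{"grip":0,"tx":0,"ty":0,"tz":0,"wx":0,"wy":0,"wz":0}]'
python3 - <<'E'
from h import *; from rig import sense
print([x.round(3) for x in go((-58,-84,170),sense())])
E
```

```text
time_s: 2.68
eef_pos: [495.6, -0.6, 230.8]
ee_rot: [0.513, -0.512, 0.487, -0.487]
force: [0.2, -0.0, -0.1]
grip_width: -0.003
[array([-30.792,  60.817,  13.086]), array([-0.   , -0.002, -0.001]), array([-30.84 ,  60.777,  13.157])]
```

```bash
python3 -m handwheel '[{"grip":0,"tx":-15,"ty":20,"tz":7,"wx":0,"wy":0,"wz":0},{"grip":0,"tx":-16,"ty":20,"tz":6,"wx":0,"wy":0,"wz":0},{"grip":0,"tx":0,"ty":20,"tz":0,"wx":0,"wy":0,"wz":0},{"grip":0,"tx":0,"ty":20,"tz":0,"wx":0,"wy":0,"wz":0},{"grip":0,"tx":0,"ty":0,"tz":0,"wx":0,"wy":0,"wz":0}]'
cat > look.py <<'E'
import sys
from h import *; from rig import sense,eyes
t=sys.argv[1]
s=sense(); print((A.T@(s["eef_pos"]-C)).round(1), s["force"].round(1), s["time_s"])
ims=[]
for n,(x0,y0,w,h) in(("top",(180,130,150,150)),("side",(170,150,170,150))):
    c=eyes.capture(n); ims.append(cv2.resize(c["pixels"][y0:y0+h,x0:x0+w,::-1],(400,int(400*h/w)),interpolation=cv2.INTER_CUBIC)[:352])
cv2.imwrite(f"pics/{t}.png",np.hstack(ims))
E
python3 look.py a1
```

```text
time_s: 3.1
eef_pos: [503.5, 27.6, 147.8]
ee_rot: [-0.51, 0.513, -0.49, 0.486]
force: [0.1, -0.3, -0.1]
grip_width: 0.002
[-61.8 -87.1 147.8] [ 0.1 -0.3 -0.1] 3.1
```

View pics/a1.png

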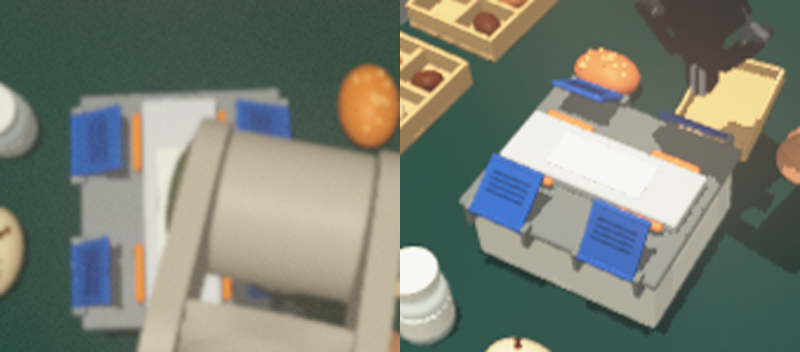

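The side view shows the shut fingers at about (695,85), just outside and above the near-right clip, which has not been touched. Following its arc now.

```bash
python3 -m handwheel '[{"grip":0,"tx":-3,"ty":11,"tz":2,"wx":0,"wy":0,"wz":0},{"grip":0,"tx":-2,"ty":12,"tz":2,"wx":0,"wy":0,"wz":0},{"grip":0,"tx":-3,"ty":4,"tz":0,"wx":0,"wy":0,"wz":0},{"grip":0,"tx":-3,"ty":4,"tz":0,"wx":0,"wy":0,"wz":0},{"grip":0,"tx":-3,"ty":3,"tz":0,"wx":0,"wy":0,"wz":0},{"grip":0,"tx":-2,"ty":3,"tz":0,"wx":0,"wy":0,"wz":0},{"grip":0,"tx":-2,"ty":4,"tz":0,"wx":0,"wy":0,"wz":0},{"grip":0,"tx":-1,"ty":3,"tz":0,"wx":0,"wy":0,"wz":0},{"grip":0,"tx":0,"ty":0,"tz":0,"wx":0,"wy":0,"wz":0}]'
python3 look.py a2
```

```text
time_s: 3.95
eef_pos: [508.4, 46.7, 106.8]
ee_rot: [-0.512, 0.512, -0.488, 0.488]
force: [-0.5, -0.3, -0.6]
grip_width: 0.001
[-55.8 -68.2 106.8] [-0.5 -0.3 -0.6] 3.95
```

View pics/a2.png

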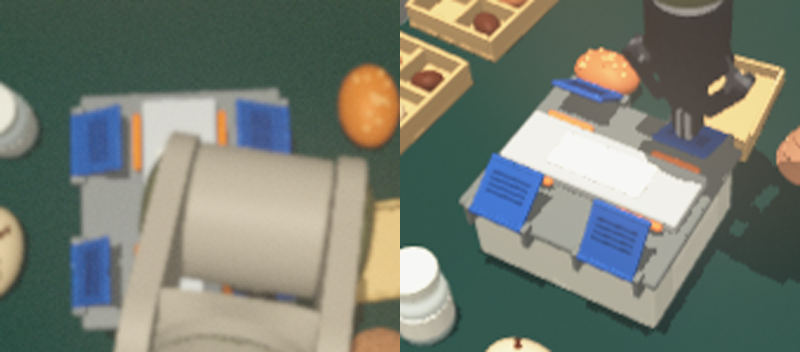

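The near-right clip has swung down under the fingers (about 685,135). Continuing down over the bead.

```bash
python3 -m handwheel '[{"grip":0,"tx":-1,"ty":4,"tz":0,"wx":0,"wy":0,"wz":0},{"grip":0,"tx":-1,"ty":4,"tz":0,"wx":0,"wy":0,"wz":0},{"grip":0,"tx":-1,"ty":3,"tz":0,"wx":0,"wy":0,"wz":0},{"grip":0,"tx":0,"ty":3,"tz":0,"wx":0,"wy":0,"wz":0},{"grip":0,"tx":0,"ty":2,"tz":0,"wx":0,"wy":0,"wz":0},{"grip":0,"tx":0,"ty":0,"tz":0,"wx":0,"wy":0,"wz":0}]'
python3 look.py a3
```

```text
time_s: 4.55
eef_pos: [508.7, 49.6, 91.9]
ee_rot: [0.512, -0.511, 0.488, -0.488]
force: [-3.0, 0.2, 8.7]
grip_width: -0.0
[-55.4 -65.4  91.9] [-3.   0.2  8.7] 4.55
```

View pics/a3.png

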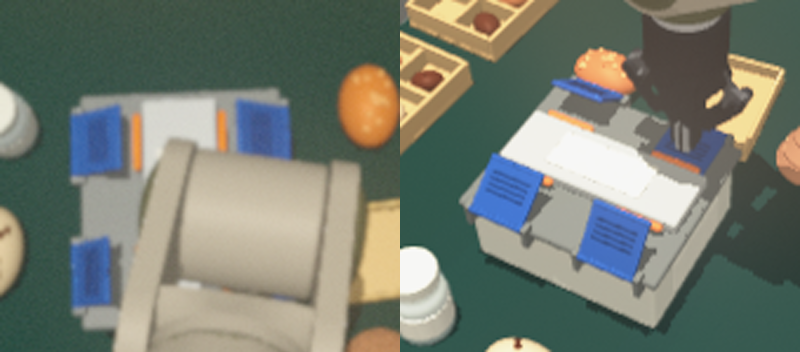

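The clip looks flat (about 690,148), with its tip reaching the orange bead. One small extra press, then lift and check.

```bash
python3 -m handwheel '[{"grip":0,"tx":0,"ty":2,"tz":0,"wx":0,"wy":0,"wz":0},{"grip":0,"tx":0,"ty":0,"tz":0,"wx":0,"wy":0,"wz":0}]'; python3 -m handwheel '[{"grip":0,"tx":0,"ty":-30,"tz":0,"wx":0,"wy":0,"wz":0},{"grip":0,"tx":0,"ty":-35,"tz":0,"wx":0,"wy":0,"wz":0},{"grip":0,"tx":0,"ty":-35,"tz":0,"wx":0,"wy":0,"wz":0},{"grip":0,"tx":0,"ty":0,"tz":0,"wx":0,"wy":0,"wz":0}]'
python3 look.py a4; python3 - <<'E'
from h import *; from rig import sense
print([x.round(3) for x in go((58,84,185),sense())])
E
```

```text
time_s: 4.82
eef_pos: [508.9, 49.6, 91.5]
ee_rot: [0.512, -0.511, 0.488, -0.488]
force: [-9.1, 0.7, 25.5]
grip_width: 0.004
time_s: 5.15
eef_pos: [510.9, 49.3, 195.2]
ee_rot: [0.514, -0.51, 0.485, -0.491]
force: [-0.4, -0.4, 1.4]
grip_width: 0.003
[-53.3 -65.8 195.2] [-0.4 -0.4  1.4] 5.15
[array([-150.176,    4.929,  112.477]), array([-0.002, -0.006,  0.   ]), array([-149.496,    4.775,  113.386])]
```

View pics/a4.png

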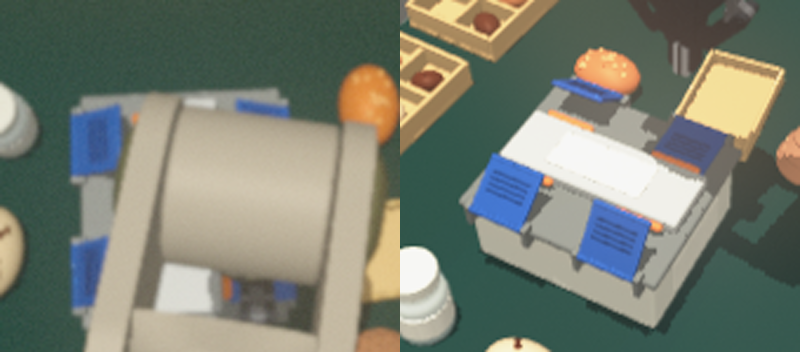

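Near-right lies flat with its tip at the bead (690,145), and the press stalled at 25 N, so it's snapped. Next is the diagonal, far-left.

```bash
python3 -m handwheel '[{"grip":0,"tx":-25,"ty":0,"tz":19,"wx":0,"wy":0,"wz":0},{"grip":0,"tx":-25,"ty":0,"tz":19,"wx":0,"wy":0,"wz":0},{"grip":0,"tx":-25,"ty":0,"tz":19,"wx":0,"wy":0,"wz":0},{"grip":0,"tx":-25,"ty":0,"tz":19,"wx":0,"wy":0,"wz":0},{"grip":0,"tx":-25,"ty":0,"tz":19,"wx":0,"wy":0,"wz":0},{"grip":0,"tx":-25,"ty":0,"tz":18,"wx":0,"wy":0,"wz":0},{"grip":0,"tx":0,"ty":20,"tz":0,"wx":0,"wy":0,"wz":0},{"grip":0,"tx":0,"ty":20,"tz":0,"wx":0,"wy":0,"wz":0},{"grip":0,"tx":0,"ty":0,"tz":0,"wx":0,"wy":0,"wz":0}]'
python3 look.py b1;python3 - <<'E'
from h import *; from rig import sense
print([x.round(3) for x in go((58,81,125),sense())])
E
```

```text
time_s: 6.0
eef_pos: [611.9, 204.6, 142.8]
ee_rot: [-0.509, 0.515, -0.49, 0.486]
force: [0.1, 0.2, -0.6]
grip_width: 0.002
[ 55.9  84.  142.8] [ 0.1  0.2 -0.6] 6.0
[array([ 2.639, 22.935,  0.45 ]), array([ 0.003, -0.006,  0.   ]), array([ 2.649, 22.936,  0.361])]
```

View pics/b1.png

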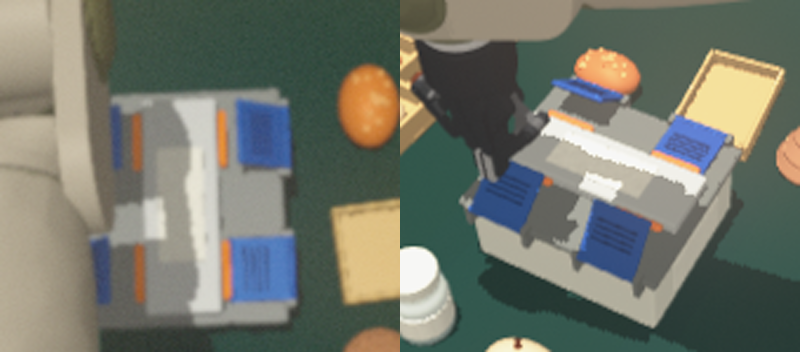

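The top view confirms near-right flat against its bead (228,268). The fingers are at about (485,165) in the side view, above the far-left clip. Arc down now.

```bash
python3 -m handwheel '[{"grip":0,"tx":1,"ty":11,"tz":0,"wx":0,"wy":0,"wz":0},{"grip":0,"tx":2,"ty":12,"tz":0,"wx":0,"wy":0,"wz":0},{"grip":0,"tx":3,"ty":4,"tz":0,"wx":0,"wy":0,"wz":0},{"grip":0,"tx":3,"ty":4,"tz":0,"wx":0,"wy":0,"wz":0},{"grip":0,"tx":3,"ty":3,"tz":0,"wx":0,"wy":0,"wz":0},{"grip":0,"tx":2,"ty":3,"tz":0,"wx":0,"wy":0,"wz":0},{"grip":0,"tx":2,"ty":4,"tz":0,"wx":0,"wy":0,"wz":0},{"grip":0,"tx":1,"ty":3,"tz":0,"wx":0,"wy":0,"wz":0},{"grip":0,"tx":0,"ty":0,"tz":0,"wx":0,"wy":0,"wz":0}]'
python3 look.py b2
```

```text
time_s: 6.85
eef_pos: [615.0, 187.4, 104.8]
ee_rot: [-0.511, 0.512, -0.488, 0.488]
force: [0.1, 0.8, 0.2]
grip_width: -0.003
[ 58.   66.6 104.8] [0.1 0.8 0.2] 6.85
```

View pics/b2.png

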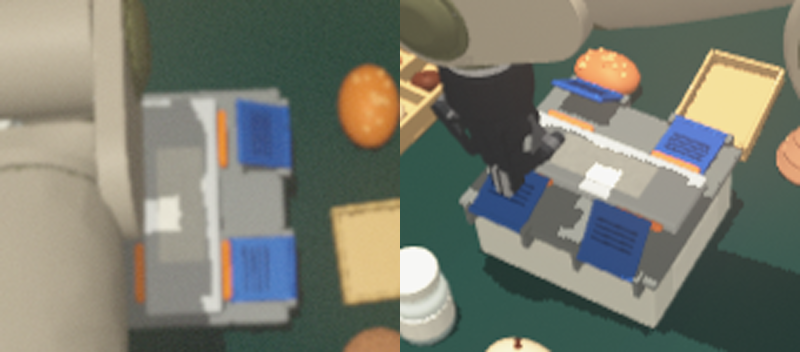

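The far-left clip is partly down with the fingers on it (505,190). Pressing it home.

```bash
python3 -m handwheel '[{"grip":0,"tx":1,"ty":4,"tz":0,"wx":0,"wy":0,"wz":0},{"grip":0,"tx":1,"ty":4,"tz":0,"wx":0,"wy":0,"wz":0},{"grip":0,"tx":0,"ty":3,"tz":0,"wx":0,"wy":0,"wz":0},{"grip":0,"tx":0,"ty":3,"tz":0,"wx":0,"wy":0,"wz":0},{"grip":0,"tx":0,"ty":1,"tz":0,"wx":0,"wy":0,"wz":0},{"grip":0,"tx":0,"ty":0,"tz":0,"wx":0,"wy":0,"wz":0}]'
```

```text
time_s: 7.45
eef_pos: [615.7, 185.4, 91.9]
ee_rot: [0.512, -0.511, 0.487, -0.489]
force: [-3.7, -3.0, 12.0]
grip_width: -0.003
```

```bash
python3 -m handwheel '[{"grip":0,"tx":0,"ty":1.5,"tz":0,"wx":0,"wy":0,"wz":0},{"grip":0,"tx":0,"ty":0,"tz":0,"wx":0,"wy":0,"wz":0}]'; python3 -m handwheel '[{"grip":0,"tx":0,"ty":-30,"tz":0,"wx":0,"wy":0,"wz":0},{"grip":0,"tx":0,"ty":-35,"tz":0,"wx":0,"wy":0,"wz":0},{"grip":0,"tx":0,"ty":-35,"tz":0,"wx":0,"wy":0,"wz":0},{"grip":0,"tx":0,"ty":0,"tz":0,"wx":0,"wy":0,"wz":0}]'
python3 look.py b3; python3 - <<'E'
from h import *; from rig import sense
print([x.round(3) for x in go((-58,84,185),sense())])
E
```

```text
time_s: 7.62
eef_pos: [615.9, 185.3, 91.7]
ee_rot: [0.512, -0.511, 0.487, -0.489]
force: [-6.3, -3.7, 21.1]
grip_width: 0.004
time_s: 7.95
eef_pos: [617.5, 186.1, 196.0]
ee_rot: [0.515, -0.509, 0.485, -0.491]
force: [0.7, -0.0, -0.1]
grip_width: 0.002
[ 60.4  65.2 196. ] [ 0.7 -0.  -0.1] 7.95
[array([ -18.402,    4.257, -116.534]), array([-0.002, -0.006, -0.   ]), array([ -19.09 ,    4.484, -116.414])]
```

View pics/b3.png

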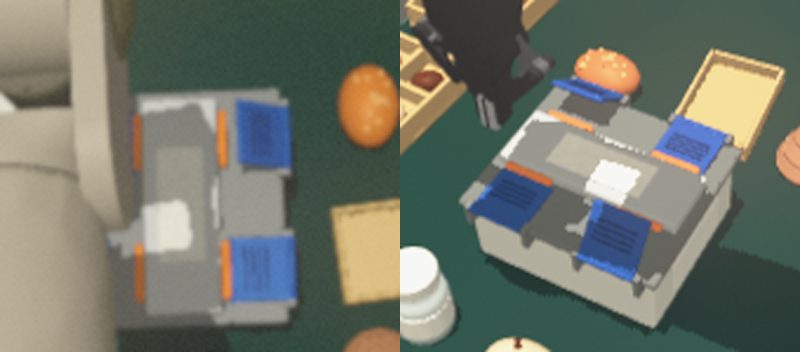

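Far-left is flat with its bead uncovered (528,172). The press stalled at 21 N. On to near-left.

```bash
python3 -m handwheel '[{"grip":0,"tx":-6,"ty":0,"tz":-29,"wx":0,"wy":0,"wz":0},{"grip":0,"tx":-6,"ty":0,"tz":-29,"wx":0,"wy":0,"wz":0},{"grip":0,"tx":-5,"ty":0,"tz":-29,"wx":0,"wy":0,"wz":0},{"grip":0,"tx":-3,"ty":0,"tz":-29,"wx":0,"wy":0,"wz":0},{"grip":0,"tx":0,"ty":20,"tz":0,"wx":0,"wy":0,"wz":0},{"grip":0,"tx":0,"ty":20,"tz":0,"wx":0,"wy":0,"wz":0},{"grip":0,"tx":0,"ty":0,"tz":0,"wx":0,"wy":0,"wz":0}]'
python3 look.py c1;python3 - <<'E'
from h import *; from rig import sense
print([x.round(3) for x in go((-58,81,125),sense())])
E
```

```text
time_s: 8.63
eef_pos: [495.7, 199.8, 144.2]
ee_rot: [-0.509, 0.514, -0.49, 0.486]
force: [-0.2, -0.4, -0.0]
grip_width: -0.005
[-60.5  85.3 144.2] [-0.2 -0.4 -0. ] 8.6333
[array([ 4.432, 22.839,  0.34 ]), array([ 0.003, -0.006,  0.   ]), array([ 4.44 , 22.838,  0.249])]
```

View pics/c1.png

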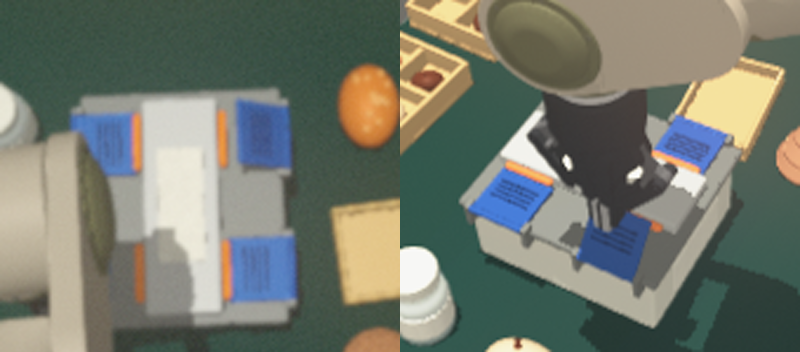

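Near-right and far-left are both flat in the top view, far-right (262,135) still stands, and the fingers are over near-left (600,215). Arc down.

```bash
python3 -m handwheel '[{"grip":0,"tx":2,"ty":11,"tz":0,"wx":0,"wy":0,"wz":0},{"grip":0,"tx":2,"ty":12,"tz":0,"wx":0,"wy":0,"wz":0},{"grip":0,"tx":3,"ty":4,"tz":0,"wx":0,"wy":0,"wz":0},{"grip":0,"tx":3,"ty":4,"tz":0,"wx":0,"wy":0,"wz":0},{"grip":0,"tx":3,"ty":3,"tz":0,"wx":0,"wy":0,"wz":0},{"grip":0,"tx":2,"ty":3,"tz":0,"wx":0,"wy":0,"wz":0},{"grip":0,"tx":2,"ty":4,"tz":0,"wx":0,"wy":0,"wz":0},{"grip":0,"tx":1,"ty":3,"tz":0,"wx":0,"wy":0,"wz":0},{"grip":0,"tx":0,"ty":0,"tz":0,"wx":0,"wy":0,"wz":0}]'
python3 look.py c2
```

```text
time_s: 9.48
eef_pos: [499.1, 181.9, 104.3]
ee_rot: [-0.511, 0.512, -0.488, 0.488]
force: [-0.1, 0.7, -0.7]
grip_width: 0.002
[-58.   67.3 104.3] [-0.1  0.7 -0.7] 9.4833
```

View pics/c2.png

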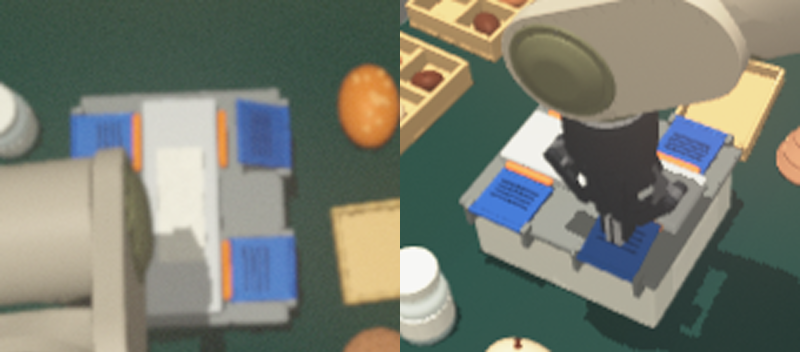

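Near-left is following the fingers down (615,240). Pressing it home.

```bash
python3 -m handwheel '[{"grip":0,"tx":1,"ty":4,"tz":0,"wx":0,"wy":0,"wz":0},{"grip":0,"tx":1,"ty":4,"tz":0,"wx":0,"wy":0,"wz":0},{"grip":0,"tx":0.5,"ty":3,"tz":0,"wx":0,"wy":0,"wz":0},{"grip":0,"tx":0,"ty":3,"tz":0,"wx":0,"wy":0,"wz":0},{"grip":0,"tx":0,"ty":1,"tz":0,"wx":0,"wy":0,"wz":0},{"grip":0,"tx":0,"ty":1,"tz":0,"wx":0,"wy":0,"wz":0},{"grip":0,"tx":0,"ty":0,"tz":0,"wx":0,"wy":0,"wz":0}]'
```

```text
time_s: 10.17
eef_pos: [500.0, 179.7, 91.5]
ee_rot: [0.512, -0.511, 0.487, -0.489]
force: [-9.1, -2.5, 27.3]
grip_width: -0.002
```

```bash
python3 -m handwheel '[{"grip":0,"tx":0,"ty":-30,"tz":0,"wx":0,"wy":0,"wz":0},{"grip":0,"tx":0,"ty":-35,"tz":0,"wx":0,"wy":0,"wz":0},{"grip":0,"tx":0,"ty":-35,"tz":0,"wx":0,"wy":0,"wz":0},{"grip":0,"tx":0,"ty":0,"tz":0,"wx":0,"wy":0,"wz":0}]'
python3 look.py c3; python3 - <<'E'
from h import *; from rig import sense
print([x.round(3) for x in go((58,-84,185),sense())])
E
```

```text
time_s: 10.5
eef_pos: [501.8, 180.1, 194.9]
ee_rot: [0.515, -0.509, 0.486, -0.49]
force: [-0.1, -0.3, 1.1]
grip_width: -0.001
[-55.5  65.4 194.9] [-0.1 -0.3  1.1] 10.5
[array([148.428,   4.518, 116.476]), array([-0.002, -0.006, -0.   ]), array([149.115,   4.324, 115.603])]
```

View pics/c3.png

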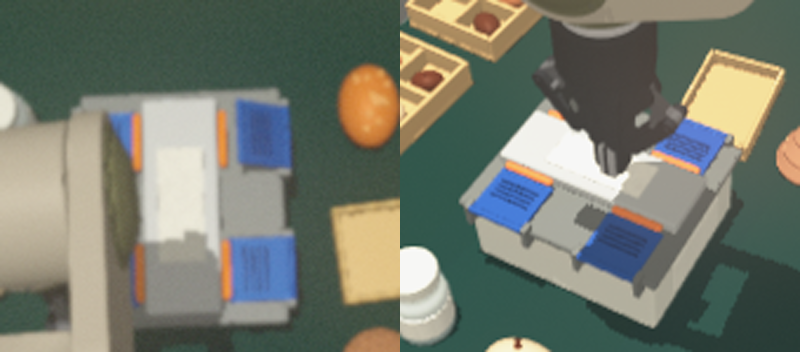

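Near-left is flat with its bead clear (635,218). Last is far-right.

```bash
python3 -m handwheel '[{"grip":0,"tx":25,"ty":0,"tz":19,"wx":0,"wy":0,"wz":0},{"grip":0,"tx":25,"ty":0,"tz":19,"wx":0,"wy":0,"wz":0},{"grip":0,"tx":25,"ty":0,"tz":19,"wx":0,"wy":0,"wz":0},{"grip":0,"tx":25,"ty":0,"tz":20,"wx":0,"wy":0,"wz":0},{"grip":0,"tx":25,"ty":0,"tz":20,"wx":0,"wy":0,"wz":0},{"grip":0,"tx":24,"ty":0,"tz":19,"wx":0,"wy":0,"wz":0},{"grip":0,"tx":0,"ty":20,"tz":0,"wx":0,"wy":0,"wz":0},{"grip":0,"tx":0,"ty":20,"tz":0,"wx":0,"wy":0,"wz":0},{"grip":0,"tx":0,"ty":0,"tz":0,"wx":0,"wy":0,"wz":0}]'
python3 look.py d1;python3 - <<'E'
from h import *; from rig import sense
print([x.round(3) for x in go((58,-81,125),sense())])
E
```

```text
time_s: 11.35
eef_pos: [619.9, 36.1, 142.7]
ee_rot: [-0.509, 0.513, -0.491, 0.485]
force: [-1.8, 0.7, -0.4]
grip_width: 0.001
[ 54.9 -84.7 142.7] [-1.8  0.7 -0.4] 11.35
[array([-3.458, 22.552,  1.416]), array([ 0.003, -0.006, -0.001]), array([-3.462, 22.554,  1.37 ])]
```

View pics/d1.png

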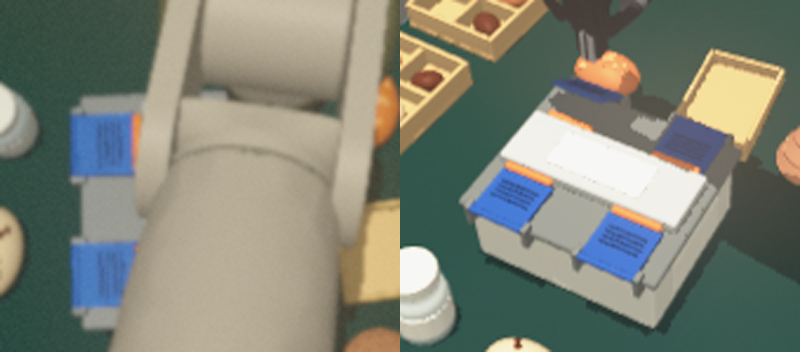

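Three clips are flat, far-right is still up, and the fingers are above it (590,50). Arc down.

```bash
python3 -m handwheel '[{"grip":0,"tx":-2,"ty":11,"tz":1,"wx":0,"wy":0,"wz":0},{"grip":0,"tx":-2,"ty":12,"tz":0,"wx":0,"wy":0,"wz":0},{"grip":0,"tx":-3,"ty":4,"tz":0,"wx":0,"wy":0,"wz":0},{"grip":0,"tx":-3,"ty":4,"tz":0,"wx":0,"wy":0,"wz":0},{"grip":0,"tx":-3,"ty":3,"tz":0,"wx":0,"wy":0,"wz":0},{"grip":0,"tx":-2,"ty":3,"tz":0,"wx":0,"wy":0,"wz":0},{"grip":0,"tx":-2,"ty":4,"tz":0,"wx":0,"wy":0,"wz":0},{"grip":0,"tx":-1,"ty":3,"tz":0,"wx":0,"wy":0,"wz":0},{"grip":0,"tx":0,"ty":0,"tz":0,"wx":0,"wy":0,"wz":0}]'
python3 look.py d2
```

```text
time_s: 12.2
eef_pos: [622.2, 54.7, 104.2]
ee_rot: [-0.512, 0.512, -0.488, 0.488]
force: [0.1, 0.6, -0.2]
grip_width: 0.002
[ 58.2 -66.3 104.2] [ 0.1  0.6 -0.2] 12.2
```

View pics/d2.png

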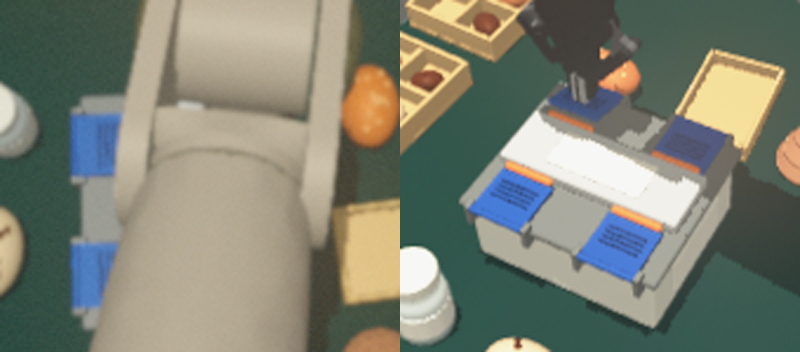

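Far-right is coming down under the fingers (585,98). Pressing it home.

```bash
python3 -m handwheel '[{"grip":0,"tx":-1,"ty":4,"tz":0,"wx":0,"wy":0,"wz":0},{"grip":0,"tx":-1,"ty":4,"tz":0,"wx":0,"wy":0,"wz":0},{"grip":0,"tx":0,"ty":3,"tz":0,"wx":0,"wy":0,"wz":0},{"grip":0,"tx":0,"ty":3,"tz":0,"wx":0,"wy":0,"wz":0},{"grip":0,"tx":0,"ty":1,"tz":0,"wx":0,"wy":0,"wz":0},{"grip":0,"tx":0,"ty":1,"tz":0,"wx":0,"wy":0,"wz":0},{"grip":0,"tx":0,"ty":0,"tz":0,"wx":0,"wy":0,"wz":0}]'
```

```text
time_s: 12.88
eef_pos: [622.9, 56.6, 91.7]
ee_rot: [0.512, -0.511, 0.487, -0.489]
force: [-7.4, 1.2, 21.2]
grip_width: -0.001
```

```bash
python3 -m handwheel '[{"grip":0,"tx":0,"ty":-30,"tz":0,"wx":0,"wy":0,"wz":0},{"grip":0,"tx":0,"ty":-35,"tz":0,"wx":0,"wy":0,"wz":0},{"grip":0,"tx":0,"ty":-35,"tz":0,"wx":0,"wy":0,"wz":0},{"grip":0,"tx":25,"ty":-5,"tz":0,"wx":0,"wy":0,"wz":0},{"grip":0,"tx":30,"ty":-5,"tz":-10,"wx":0,"wy":0,"wz":0},{"grip":0,"tx":30,"ty":0,"tz":-10,"wx":0,"wy":0,"wz":0},{"grip":0,"tx":30,"ty":0,"tz":-10,"wx":0,"wy":0,"wz":0},{"grip":0,"tx":30,"ty":0,"tz":-10,"wx":0,"wy":0,"wz":0},{"grip":0,"tx":30,"ty":0,"tz":-10,"wx":0,"wy":0,"wz":0},{"grip":0,"tx":30,"ty":0,"tz":-10,"wx":0,"wy":0,"wz":0}]'
python3 -m handwheel '[{"grip":0,"tx":30,"ty":0,"tz":-10,"wx":0,"wy":0,"wz":0},{"grip":0,"tx":30,"ty":0,"tz":-10,"wx":0,"wy":0,"wz":0},{"grip":0,"tx":0,"ty":0,"tz":0,"wx":0,"wy":0,"wz":0},{"grip":0,"tx":0,"ty":0,"tz":0,"wx":0,"wy":0,"wz":0}]'
python3 look.py e1
python3 - <<'E'
from rig import eyes
import numpy as np,cv2
c=eyes.capture("top"); a=np.load("top.npz")["pixels"]
cv2.imwrite("pics/e2.png",np.vstack([a[130:300,140:380,::-1],c["pixels"][130:300,140:380,::-1]]).repeat(1,0))
E
```

```text
time_s: 13.72
eef_pos: [571.3, -152.7, 198.4]
ee_rot: [-0.512, 0.512, -0.488, 0.488]
force: [0.3, 0.3, -0.4]
grip_width: -0.001
time_s: 14.05
eef_pos: [554.3, -213.2, 198.3]
ee_rot: [-0.511, 0.511, -0.489, 0.489]
force: [0.0, -0.5, -0.6]
grip_width: 0.0
[ -23.8 -330.2  198.3] [ 0.  -0.5 -0.6] 14.05
```

View pics/e1.png

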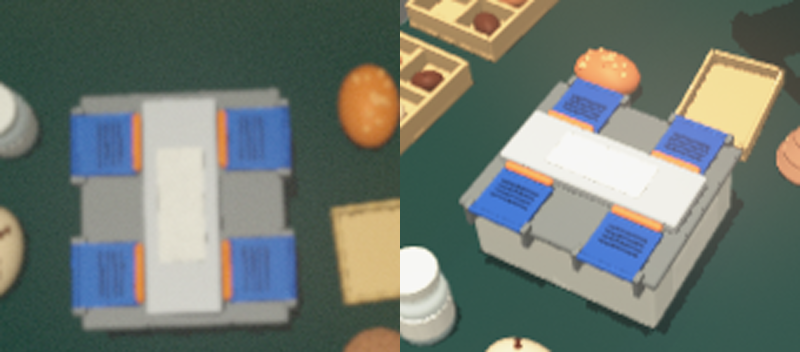

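View pics/e2.png

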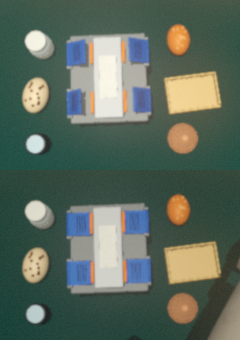

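All four clips lie flat against their beads in both views. The before/after pair shows the six bystanders in the same places, and the robot is clear. Handing in.

```bash
python3 -c "
from rig import ctrl,sense
print(sense()['force'],ctrl.finish_job())"
```

```text
the job is handed in; nothing more can be done
[ 0.31731912  0.95827952 -0.47130057] None
```

All four clips are snapped down, and I handed the job in at about 14 s. The order was near-right, far-left (its diagonal), near-left, then far-right. I used the shut fingers, following each clip's swing inward and down.

- **Clips:** Each press stopped at a tool height of about 91.5–91.7 mm with 21–27 N, which matches a clip flat on the lid. The final pictures from both cameras show all four flat with their tips at the orange beads. Clip angles can't be read directly, so "snapped" rests on those heights, forces and pictures.
- **Surroundings:** In the before/after top views the six things around the case show no visible shift. I compared them by eye and did not measure them. The arm ended clear of everything, with no contact force beyond sensor noise.
- **Failed checks:** None of the scene checks failed or disagreed. The first move command was refused because each row must list every key, and nothing moved.

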